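Load the lime squeezer and hold it over the shaker tin

TASK

Get the lime ready to press: set the lime half, cut side down, into the cup of the open yellow hand squeezer and fold the squeezer's upper arm down onto it. Then take the closed squeezer by its handles, lift it clear over the bitters bottles and the other things and hold it level and still with its cup centred over the mouth of the steel shaker tin, about a finger's width above the rim and never touching the tin. The job finishes while you are still holding it there; leave everything else standing where it is.

Things in the scene. Friction and masses are not known exactly. Their poses are not given: they have to be found in the camera images.
- lime_half_center (a point): Green half lime (dome 46 mm across, 28 mm high, about 35 g), cut face down on a fixed wooden bar board 14 mm thick, 200 mm by 130 mm. The point is on its axis, 13.5 mm above the cut face; z points from cut face to dome. Its sides are nearly upright over the lowest 13 mm: pinch it across from above.
- squeezer_drain (a point): Loose yellow enamelled hand squeezer (elbow press, about 0.4 kg) standing on its cup and on the bent-down end of its lower handle. The point is the centre of the cup's underside (drain holes). Axes: -x along the lower handle, +x towards the hinge, z up. Lower handle: bar 16 mm wide in y, x = -36 to -124 mm, z = 20 to 30 mm.
- squeezer_grip (a point): Place to take the two closed handles: 72 mm along -x from the cup's centre, 34 mm above its underside. Both are flat-sided, 16 mm wide in the squeezer's y; closed on a lime half they span z = 20 to about 53 mm here. The weight lies about 50 mm from here towards the cup: grip firmly (60 N or more).
- squeezer_hinge (a point): Hinge axis of the squeezer's upper arm, along the squeezer's y: 44 mm along +x from the cup's centre, 36 mm above its underside. The arm reaches 175 mm from it; from 75 mm out it is a straight handle 16 mm wide, its inner face 1 mm to the cup side of the hinge line and its outer face 9 mm to the other side.
- squeezer_in (a point): Centre of a lime half seated in the squeezer's cup: on the cup's axis, 17.5 mm above the underside. The cup is 76 mm across at its rim, 32 mm above the underside; inside it is 69 mm across at the rim and narrows to about 54 mm at its floor, 4 mm above the underside. A lime half let go just over the rim drops in flat.
- squeezer_arm (a joint): Angle of the upper arm (rad): 0 shut over the cup (along -x), about 0.1 when shut on a lime half, 1.57 upright; starts at 1.85 to 2.05, leaning past upright away from the lower handle (stop 2.1). The hinge is snug (0.045 N m): the arm stays where it is left when steep and falls shut below about 1 rad. Shut fingers can push it over from its outer side.
- tin_mouth (a point): Steel shaker tin, loose, 74 mm across at the rim and 156 mm high, opening about 68 mm. The point is the centre of its mouth, level with the rim. It may change places with the glass tumbler.
- tumbler: Clear glass tumbler, 76 mm across, 86 mm high; origin at the centre of its underside. Bystander.
- bitters_red: Small dasher bottle with a dark cap and red label, 47 mm across, 138 mm high; origin under its centre. Bystander in the way.
- bitters_yellow: Small dasher bottle with a yellow cap, 47 mm across, 138 mm high; origin under its centre. Bystander in the way.
- jigger: Steel hourglass jigger, 41 mm across, 97 mm high; origin under its centre. Bystander.
Things that resemble listed ones, but are neither listed nor needed, are in the scene too. What is shaped like the part that bears tin_mouth but blue is not meant.

How it is judged:
On the way, in this order (a step that is already met when the one before it is completed fails the run):
1. the lime half sits in the open squeezer's cup, cut side down, let go (distance between lime_half_center and squeezer_in below 0.012 m and angle between lime_half_center's own z axis and vertical below 0.4 rad and contact force between the fingers and lime_half below 0.1 N and value of joint squeezer_arm above 1 rad), for 0.2 s.
2. the arm is folded down onto the lime half while the squeezer stands on the surface (distance between lime_half_center and squeezer_in below 0.012 m and value of joint squeezer_arm below 0.2 rad and height (world z) of squeezer_drain below 0.02 m), for 0.2 s.
At the end, for the whole second after the job is handed in: The closed squeezer (arm under 0.2 rad, lime half within 14 mm of its seat in the cup) is held by the fingers, still and level (within 0.2 rad), its drain centre within 14 mm of the tin's axis and 4 to 35 mm above the tin's rim, touching nothing else; the tin stands where it stood (20 mm) (horizontal distance between squeezer_drain and tin_mouth below 0.014 m and z of squeezer_drain in the frame of tin_mouth between 0.004 and 0.035 m and angle between squeezer_drain's own z axis and vertical below 0.2 rad and value of joint squeezer_arm below 0.2 rad and distance between lime_half_center and squeezer_in below 0.014 m and contact force between the fingers and squeezer above 3 N and contact force between squeezer and shaker_tin below 0.1 N and linear speed of squeezer below 0.02 m/s and height (world z) of tin_mouth above 0.15 m and distance of tin_mouth from where it was at the start of the episode below 0.02 m); the arm keeps its last pose, push and grip.
It fails at once if the tin is touched by the squeezer or pushed about (contact force between squeezer and shaker_tin above 0.5 N or distance of tin_mouth from where it was at the start of the episode above 0.02 m).
It fails at once if a bystander is knocked or shifted by more than 20 mm (distance of any of bitters_red, bitters_yellow, jigger, tumbler from where it was at the start of the episode above 0.02 m or angle between any of bitters_red, bitters_yellow, jigger, tumbler's own z axis and vertical above 0.4 rad).
It also fails if it takes over 72 s, if anything falls off the work surface, if the arm or the gripper's body presses on something with over 40 N, if the wrist force passes 120 N, or if a joint passes its speed limit or range.

ROBOT

A 6-joint arm with a two-finger parallel gripper is mounted at the origin on a cart in front of the work surface, level with it; the furniture and walls round the work are solid. World frame = base frame: x ahead of the robot, y to its left, z up, the work surface at z = 0. Lengths are in m, angles in rad, forces in N, time in s.
With the tool pointing down it reaches from about 0.275 to 0.775 m from the base axis. Payload 14.6 kg.
Tool frame: the origin (TCP) lies midway between the tips of the shut fingers; the grasp point (between the pads) lies 19 mm behind it (robot.hold_point_z is the distance from the TCP to the grasp point, in m); z points along the fingers, y is the line along which they close (so a half turn about z gives the same grasp; the last joint's range is limited). The gripper opens to 85 mm and grips with 20 to 120 N. Pads are 22 mm wide; open, the fingers measure 114 mm over their backs; the gripper's body (76 mm by 85 mm) begins 54 mm behind the grasp point. The pads swing forward as they close: fully open they stand 13 mm farther back than shut.
Start: joints at [0.983, 0.263, -0.048, 1.259, 0, 1.415], TCP at [0.22, 0.477, 0.231] pointing down, gripper open.
Joint ranges: [-2.65, 2.65], [-0.89, 1.7], [-1.18, 1.37], [-2.13, 2.11], [-1.35, 1.29], [-3.14, 3.14]. Speed limits (rad/s): [1.89, 1.89, 2.57, 2.79, 3.14, 3.14].

INTERFACE

Orientations are given as [roll, pitch, yaw] about the fixed x, y, z axes, in that order (R = Rz(yaw) Ry(pitch) Rx(roll)).
In Python, from rig import status, viewer, order, robot gives the robot as it stands.
- The arm moves only by the shell command python3 -m jog 'ROWS' [FORCE]. ROWS is JSON, a list of rows, each an object of numbers: "grip": the finger opening in m, from 0 to 0.0854; "x", "y", "z": the shift along the tool's x, y, z in m; "spin": the turn about the tool's z in degrees. In form: [{"grip": .., "x": .., "y": .., "z": .., "spin": ..}, ...]. A call has 1 to 5 rows; each row is the pose to reach, as a shift and turn from the pose commanded when the call began, along the tool's axes at that moment; what a row does not reach only later rows make up. A row lasts 1/12 s, in which the tool goes at most 41.7 mm and 7.16 degrees, less where a joint would pass 70% of its speed; a pose out of reach is approached as far as the arm can. A call with a gripper value outside its range is refused whole. The fingers move at their own pace and stop on an object; FORCE is the grip in N (left out, the last holds). Time passes only in rows, so rows that repeat a pose let the fingers close. It gives the time, the measured TCP pose, the force, the opening and the grip force at its end, in the units of the state.
- status.get_obs(): the state, without advancing time (a new reading comes with each control period).
- viewer.get_image(name): name is "scene" or "top" or "wrist"; returns the picture (400x640x3 uint8, blue, green, red); there is no depth.
- viewer.camera_info(name): a dict with "fx", "fy", "cx", "cy" (pixels), "view" (4x4, takes a point from world to camera coordinates). Camera axes: x right, y up, looking along -z (the intrinsics and any distortion apply to the point x, -y, -z); pixel columns grow to the right and rows downward; lengths in m; the calibration is good to about 2 mm. A picture is of the moment at which its call begins: read the wrist's pose just before it. camera_info takes no time and is no camera call; for the wrist camera it gives the pose at the moment of the call.
- order.close_job(): hands the job in; it is judged then, once.
The state is a dict: "t": time; "joint_pos": joint angles; "dq": joint speeds; "tau": joint torques, N m; "ee_pos": TCP position; "eef_rot": TCP orientation; "wrist_force": force on the tool from outside, world axes, zero at the start; "moment": the same for the moment, N m; "gripper_width": finger opening in m; "gripper_force": force on a finger pad.
Only numpy, scipy, OpenCV 4.12 (cv2) and the standard library are available. Lean on these libraries where they do the work, as an engineer would, in place of code of your own. Each camera call takes 0.05 s, during which the arm holds its last target. There are 200 camera calls.

## Working session

There is one attempt and no reset: what is moved stays moved. The work goes in short steps, Python scripts to look and compute and a shell command to move; the robot and the scene stay as the last step left them, time stands still between calls to the robot, and variables do not carry over. Pictures are saved under pics/ and viewed, at most 15 in all, crops included, and the job is handed in when it is done.

```bash
ls; mkdir -p pics; python3 - <<'E'
from rig import status,viewer,robot
import cv2,numpy as np
o=status.get_obs();print({k:np.round(v,3) for k,v in o.items()})
for n in("scene","top"):
    im=viewer.get_image(n);cv2.imwrite(f"pics/{n}0.png",im);i=viewer.camera_info(n);print(n,i)
E
```

```text
pics
{'t': np.float64(0.0), 'joint_pos': array([ 0.983,  0.264, -0.049,  1.259,  0.   ,  1.415]), 'dq': array([ 0.001,  0.   , -0.001,  0.001,  0.001, -0.   ]), 'tau': array([-0.0000e+00, -6.3762e+01,  3.8457e+01,  1.4000e-02, -0.0000e+00,
        0.0000e+00]), 'ee_pos': array([0.22 , 0.476, 0.231]), 'eef_rot': array([-3.141, -0.   ,  2.709]), 'wrist_force': array([0.5  , 0.189, 0.906]), 'moment': array([-0.035,  0.041,  0.05 ]), 'gripper_force': np.float64(0.0), 'gripper_width': np.float64(0.085)}
scene {'fx': 431.9433838007496, 'fy': 431.9433838007496, 'cx': 316.18847202312315, 'cy': 198.7058357855547, 'view': array([[-0.89929453,  0.43731083,  0.00534587,  0.47732157],
       [-0.31983063, -0.66594475,  0.67396287,  0.08197867],
       [ 0.29829132,  0.60438136,  0.73874587, -1.34150515],
       [ 0.        ,  0.        ,  0.        ,  1.        ]])}
top {'fx': 399.0519483832344, 'fy': 399.0519483832344, 'cx': 320.925356674384, 'cy': 205.19039139856045, 'view': array([[-0.01863859, -0.99976679, -0.01090689,  0.01096412],
       [ 0.99742624, -0.01934814,  0.06904011, -0.51783438],
       [-0.06923504, -0.00959201,  0.99755426, -1.12580855],
       [ 0.        ,  0.        ,  0.        ,  1.        ]])}
```

View pics/scene0.png

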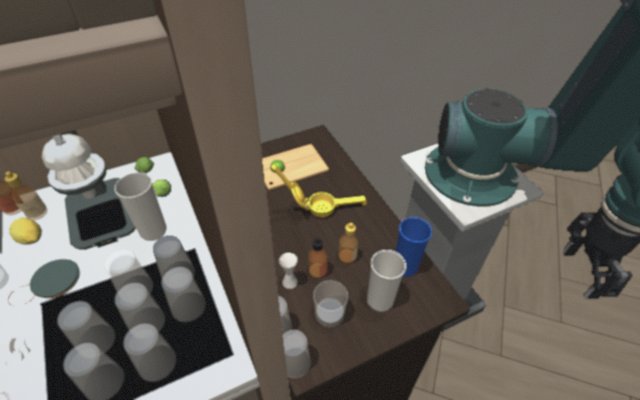

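View pics/top0.png

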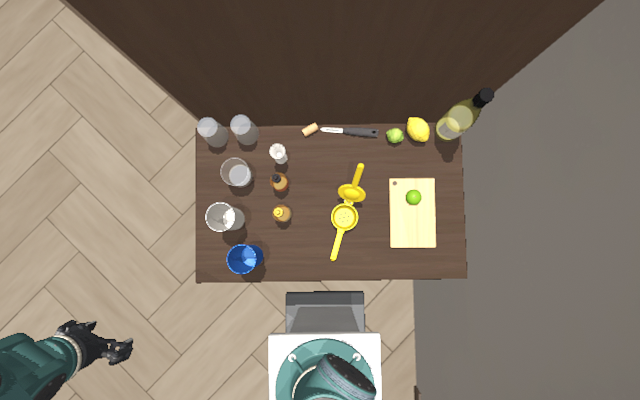

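Top view candidates. Limes: half lime on the board (413,198), and a whole lime (395,135) and lemon (418,129) that are both off the board; I choose the one on the board. Tins: steel (220,217), blue tin (243,259, not meant), tumbler (236,172), glasses (210,130)/(243,128); I choose the steel one. The squeezer cup is at (344,217), its lower handle end at (334,260), and the arm leans to (360,166). The bitters are at (280,183) and (283,214), the jigger at (279,153).

```bash
cat > h.py <<'E'
import numpy as np,cv2
from rig import status,viewer
def ray(px,n,info=None):
    i=info or viewer.camera_info(n);V=np.array(i["view"]);R=V[:3,:3];c=-R.T@V[:3,3]
    d=R.T@np.array([(px[0]-i["cx"])/i["fx"],-(px[1]-i["cy"])/i["fy"],-1]);return c,d
def onz(px,n,z,info=None):
    c,d=ray(px,n,info);return c+d*(z-c[2])/d[2]
def proj(P,n,info=None):
    i=info or viewer.camera_info(n);V=np.array(i["view"]);q=V[:3,:3]@np.array(P)+V[:3,3]
    return np.array([i["cx"]+i["fx"]*q[0]/-q[2],i["cy"]+i["fy"]*q[1]/q[2]])
def comps(im,lo,hi,amin=30):
    m=cv2.inRange(cv2.cvtColor(im,cv2.COLOR_BGR2HSV),lo,hi)
    n,l,s,c=cv2.connectedComponentsWithStats(m)
    return [(s[k].tolist(),c[k].round(1).tolist(),l==k) for k in range(1,n) if s[k,4]>=amin]
E
python3 - <<'E'
from h import *
im=cv2.imread("pics/top0.png")
for nm,lo,hi in(("green",(33,120,60),(50,255,255)),("yellow",(22,150,80),(32,255,255))):
    for s,c,m in comps(im,lo,hi,20):print(nm,s,c,onz(c,"top",.03).round(3))
for nm,p,z in(("cup",(344,217),.032),("hend",(334,259),.025),("armtip",(360,166),.2),("tin",(220,217),.156),("tumb",(236,172),.086),("red",(279,180),.138),("yel",(281,212),.138),("jig",(278,153),.097),("blue",(243,259),.156)):print(nm,onz(p,"top",z).round(3))
a=cv2.resize(im[100:290,180:480],None,fx=2.6,fy=2.6,interpolation=cv2.INTER_CUBIC);cv2.imwrite("pics/topcrop.png",a)
E
```

```text
green [386, 128, 18, 15, 160] [394.1, 136.0] [ 0.712 -0.212  0.03 ]
green [406, 190, 15, 15, 180] [413.1, 196.8] [ 0.536 -0.261  0.03 ]
yellow [407, 117, 23, 25, 224] [416.4, 131.9] [ 0.722 -0.276  0.03 ]
yellow [330, 163, 36, 98, 903] [349.3, 201.0] [ 0.527 -0.08   0.03 ]
yellow [273, 210, 10, 7, 28] [277.9, 212.8] [0.498 0.123 0.03 ]
cup [ 0.482 -0.064  0.032]
hend [ 0.365 -0.033  0.025]
armtip [ 0.599 -0.097  0.2  ]
tin [0.483 0.255 0.156]
tumb [0.608 0.23  0.086]
red [0.577 0.107 0.138]
yel [0.494 0.103 0.138]
jig [0.656 0.113 0.097]
blue [0.377 0.197 0.156]
```

View pics/topcrop.png

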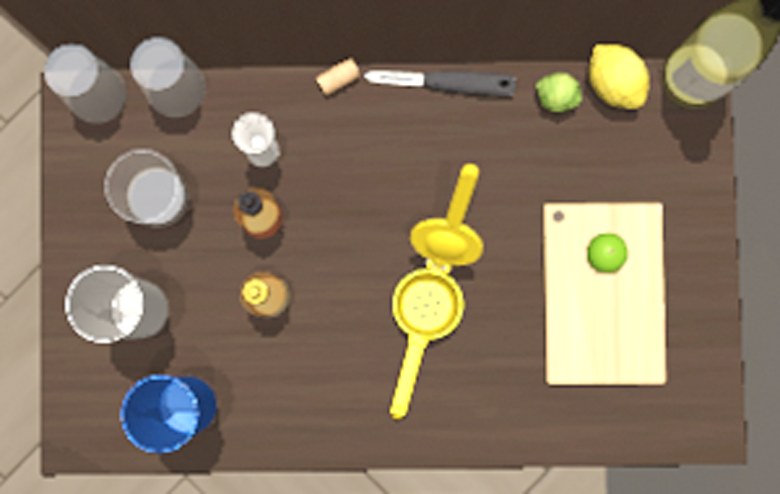

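Crop confirms the choice. The half lime is on the board (crop 607,252), the steel tin rim is centred at (104,304), clear of the blue one, and the squeezer points about -15° in yaw. I'll move above the lime.

```bash
cat >> h.py <<'E'
def go(x,y,z,yawdeg=None):
    o=status.get_obs();p=o["ee_pos"];yw=o["eef_rot"][2];d=np.array([x,y,z])-p
    c,s=np.cos(yw),np.sin(yw)
    sp=0 if yawdeg is None else -((yawdeg-np.degrees(yw)+180)%360-180)
    print("x %.4f y %.4f z %.4f spin %.1f | now"%(c*d[0]+s*d[1],s*d[0]-c*d[1],-d[2],sp),p.round(4),"yaw %.1f"%np.degrees(yw))
E
python3 -m jog '[{"spin":-7},{"spin":-10},{"spin":-10}]'
python3 -c "
from h import *;go(.50,-.261,.20,165);print(status.get_obs()['joint_pos'].round(2))"
```

```text
x -0.5634 y -0.5520 z 0.0309 spin -9.8 | now [0.2201 0.4764 0.2309] yaw 155.2
[ 0.98  0.26 -0.05  1.26 -0.    1.42]validation failed for argument at $[0]...
```

```bash
python3 -m jog '[{"grip":0.085,"x":0,"y":0,"z":0,"spin":-7},{"grip":0.085,"x":0,"y":0,"z":0,"spin":-10}]'
python3 -c "
from h import *;go(.50,-.261,.23,165);print(status.get_obs()['joint_pos'].round(2))"
```

```text
t: 0.27
ee_pos: [0.2201, 0.4764, 0.231]
eef_rot: [-3.141, -0.0, 2.89]
wrist_force: [1.5, -0.5, 0.6]
gripper_width: 0.0847
gripper_force: 0.0
x -0.4549 y -0.6444 z 0.0010 spin 0.6 | now [0.2201 0.4764 0.231 ] yaw 165.6
[ 0.98  0.26 -0.05  1.26  0.    1.23]
```

```bash
R='x'; python3 -m jog '[{"grip":0.085,"x":-0.455,"y":-0.644,"z":0,"spin":0},{"grip":0.085,"x":-0.455,"y":-0.644,"z":0,"spin":0},{"grip":0.085,"x":-0.455,"y":-0.644,"z":0,"spin":0},{"grip":0.085,"x":-0.455,"y":-0.644,"z":0,"spin":0},{"grip":0.085,"x":-0.455,"y":-0.644,"z":0,"spin":0}]'
python3 -c "
from h import *;go(.50,-.261,.23,165)"
```

```text
t: 0.68
ee_pos: [0.2928, 0.2796, 0.2311]
eef_rot: [-3.141, -0.0, 2.884]
wrist_force: [1.3, 0.9, -0.1]
gripper_width: 0.0849
gripper_force: 0.0
x -0.3380 y -0.4701 z 0.0011 spin 0.3 | now [0.2928 0.2796 0.2311] yaw 165.3
```

```bash
python3 -m jog '[{"grip":0.085,"x":-0.338,"y":-0.470,"z":0,"spin":0},{"grip":0.085,"x":-0.338,"y":-0.470,"z":0,"spin":0},{"grip":0.085,"x":-0.338,"y":-0.470,"z":0,"spin":0},{"grip":0.085,"x":-0.338,"y":-0.470,"z":0,"spin":0},{"grip":0.085,"x":-0.338,"y":-0.470,"z":0,"spin":0}]' >/dev/null
python3 -m jog '[{"grip":0.085,"x":-0.22,"y":-0.306,"z":0,"spin":0},{"grip":0.085,"x":-0.22,"y":-0.306,"z":0,"spin":0},{"grip":0.085,"x":-0.22,"y":-0.306,"z":0,"spin":0},{"grip":0.085,"x":-0.22,"y":-0.306,"z":0,"spin":0},{"grip":0.085,"x":-0.22,"y":-0.306,"z":0,"spin":0}]'
python3 -c "
from h import *;go(.50,-.261,.23,165)"
```

```text
t: 1.52
ee_pos: [0.4413, -0.1087, 0.2312]
eef_rot: [3.142, -0.0, 2.883]
wrist_force: [0.6, 0.8, 0.3]
gripper_width: 0.0852
gripper_force: 0.0
x -0.0957 y -0.1322 z 0.0012 spin 0.2 | now [ 0.4413 -0.1087  0.2312] yaw 165.2
```

```bash
python3 -m jog '[{"grip":0.085,"x":-0.096,"y":-0.132,"z":0,"spin":0},{"grip":0.085,"x":-0.096,"y":-0.132,"z":0,"spin":0},{"grip":0.085,"x":-0.096,"y":-0.132,"z":0,"spin":0},{"grip":0.085,"x":-0.096,"y":-0.132,"z":0,"spin":0},{"grip":0.085,"x":-0.096,"y":-0.132,"z":0,"spin":0}]'
python3 - <<'E'
from h import *
go(.536,-.261,.10,165)
info=viewer.camera_info("wrist");im=viewer.get_image("wrist");cv2.imwrite("pics/w1.png",im)
V=np.array(info["view"]);print("cam",(-V[:3,:3].T@V[:3,3]).round(3),"lime proj",proj((.536,-.261,.0275),0,info))
for s,c,m in comps(im,(33,120,40),(52,255,255),200):print(s,c,onz((s[0]+s[2]/2,s[1]+s[3]/2),0,.0275,info).round(4))
E
```

```text
t: 1.93
ee_pos: [0.5018, -0.2641, 0.2296]
eef_rot: [-3.141, -0.001, 2.88]
wrist_force: [-0.8, 0.3, 0.1]
gripper_width: 0.085
gripper_force: 0.0
x -0.0322 y 0.0119 z 0.1296 spin 0.0 | now [ 0.5018 -0.2641  0.2296] yaw 165.0
cam [ 0.434 -0.245  0.372] lime proj [337.87465702 202.32278715]
[333, 187, 24, 29, 437] [344.8, 199.4] [ 0.537  -0.2537  0.0275]
[394, 314, 43, 39, 1238] [414.0, 333.4] [ 0.7122 -0.2141  0.0275]
```

View pics/w1.png

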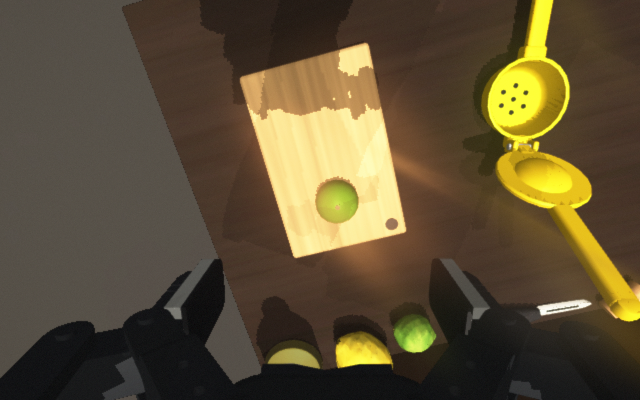

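The wrist view shows the half lime at (337,201), 1.5 px from my prediction. The squeezer cup rim is around (526,97), the hinge at about (520,147) and the arm tip at (622,308). I'll descend on the lime and compute the squeezer geometry from this view.

```bash
python3 - <<'E'
from h import *
info=viewer.camera_info("wrist")
for p,z in(((337,201),.0275),((526,97),.032),((516,100),.004),((520,147),.036),((538,45),.03)):print(p,onz(p,0,z,info).round(4))
go(.5355,-.2615,.02,165)
E
python3 -m jog '[{"grip":0.085,"x":-0.032,"y":0.009,"z":0.04,"spin":0},{"grip":0.085,"x":-0.032,"y":0.009,"z":0.08,"spin":0},{"grip":0.085,"x":-0.032,"y":0.009,"z":0.12,"spin":0},{"grip":0.085,"x":-0.032,"y":0.009,"z":0.15,"spin":0},{"grip":0.085,"x":-0.032,"y":0.009,"z":0.15,"spin":0}]'
python3 - <<'E'
from h import *
go(.5355,-.2615,.02,165)
im=viewer.get_image("top");cv2.imwrite("pics/t2.png",im)
info=viewer.camera_info("wrist");im=viewer.get_image("wrist");cv2.imwrite("pics/w2.png",im)
print(proj((.5355,-.2615,.0275),0,info))
for s,c,m in comps(im,(33,120,40),(52,255,255),200):print(s,c,onz((s[0]+s[2]/2,s[1]+s[3]/2),0,.0275,info).round(4))
E
```

```text
(337, 201) [ 0.5333 -0.2585  0.0275]
(526, 97) [ 0.4799 -0.0627  0.032 ]
(516, 100) [ 0.4841 -0.058   0.004 ]
(520, 147) [ 0.5241 -0.0752  0.036 ]
(538, 45) [ 0.4376 -0.0465  0.03  ]
x -0.0335 y 0.0089 z 0.2099 spin 0.0 | now [ 0.5009 -0.2614  0.2299] yaw 165.0
t: 2.4
ee_pos: [0.5304, -0.2551, 0.0754]
eef_rot: [3.138, -0.009, 2.884]
wrist_force: [0.1, 0.7, -0.9]
gripper_width: 0.085
gripper_force: 0.0
x -0.0066 y -0.0049 z 0.0554 spin 0.2 | now [ 0.5304 -0.2551  0.0754] yaw 165.2
[318.5948519  231.66406314]
[282, 209, 62, 58, 2765] [312.6, 237.5] [ 0.5385 -0.2658  0.0275]
```

View pics/w2.png

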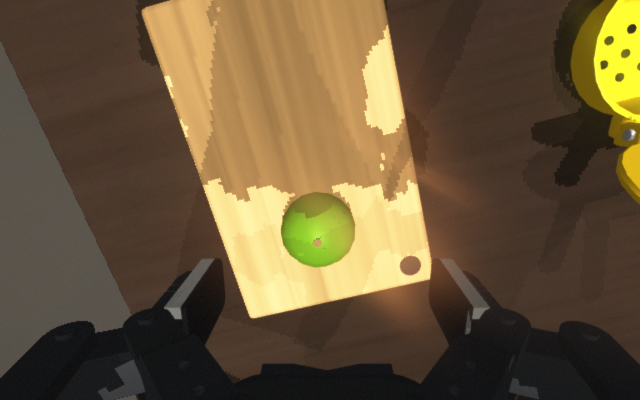

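The lime is centred at (318,230) between the open fingers, against a prediction of (318.6,231.7). Going down to grasp.

```bash
python3 -m jog '[{"grip":0.085,"x":-0.0066,"y":-0.005,"z":0.02,"spin":0},{"grip":0.085,"x":-0.0066,"y":-0.005,"z":0.045,"spin":0},{"grip":0.085,"x":-0.0066,"y":-0.005,"z":0.059,"spin":0},{"grip":0.085,"x":-0.0066,"y":-0.005,"z":0.059,"spin":0},{"grip":0.085,"x":-0.0066,"y":-0.005,"z":0.059,"spin":0}]' 25
python3 -c "
from h import *;go(.5355,-.2615,.016,165)"
```

```text
t: 2.92
ee_pos: [0.5396, -0.265, 0.0245]
eef_rot: [-3.141, 0.002, 2.883]
wrist_force: [0.4, 0.8, 0.5]
gripper_width: 0.0847
gripper_force: 0.0
x 0.0049 y 0.0023 z 0.0085 spin 0.2 | now [ 0.5396 -0.265   0.0245] yaw 165.2
```

```bash
python3 -m jog '[{"grip":0.085,"x":0.005,"y":0.0023,"z":0.006,"spin":0},{"grip":0.085,"x":0.005,"y":0.0023,"z":0.006,"spin":0},{"grip":0.085,"x":0.005,"y":0.0023,"z":0.006,"spin":0}]' 25
python3 -c "
from h import *;go(.5355,-.2615,.016,165)"
python3 -m jog '[{"grip":0.03,"x":0,"y":0,"z":0,"spin":0},{"grip":0.03,"x":0,"y":0,"z":0,"spin":0},{"grip":0.03,"x":0,"y":0,"z":0,"spin":0},{"grip":0.03,"x":0,"y":0,"z":0,"spin":0},{"grip":0.03,"x":0,"y":0,"z":0,"spin":0}]' 25
python3 -m jog '[{"grip":0.03,"x":0,"y":0,"z":0,"spin":0},{"grip":0.03,"x":0,"y":0,"z":0,"spin":0},{"grip":0.03,"x":0,"y":0,"z":0,"spin":0}]'
python3 -c "
from h import *;go(.5355,-.2615,.016,165)"
```

```text
t: 3.17
ee_pos: [0.5346, -0.261, 0.0173]
eef_rot: [-3.141, 0.001, 2.883]
wrist_force: [0.6, -0.6, 0.6]
gripper_width: 0.0849
gripper_force: 0.0
x -0.0010 y -0.0002 z 0.0013 spin 0.2 | now [ 0.5346 -0.261   0.0173] yaw 165.2
t: 3.58
ee_pos: [0.5347, -0.2612, 0.0168]
eef_rot: [-3.141, 0.001, 2.883]
wrist_force: [-1.0, 0.4, 6.9]
gripper_width: 0.0441
gripper_force: 24.8
t: 3.83
ee_pos: [0.5347, -0.2612, 0.0167]
eef_rot: [-3.141, 0.001, 2.883]
wrist_force: [-2.2, 0.7, 6.8]
gripper_width: 0.0438
gripper_force: 24.8
x -0.0009 y -0.0001 z 0.0007 spin 0.2 | now [ 0.5347 -0.2612  0.0167] yaw 165.2
```

```bash
python3 -m jog '[{"grip":0.03,"x":0,"y":0,"z":-0.03,"spin":0},{"grip":0.03,"x":0,"y":0,"z":-0.065,"spin":0},{"grip":0.03,"x":0.0,"y":0,"z":-0.095,"spin":0},{"grip":0.03,"x":0.0,"y":0,"z":-0.095,"spin":0}]'
python3 -c "
from h import *;go(.470,-.17,.11,165);go(.4805,-.063,.11,165)"
```

```text
t: 4.17
ee_pos: [0.5366, -0.2624, 0.1168]
eef_rot: [-3.139, 0.007, 2.883]
wrist_force: [1.0, -0.3, -0.3]
gripper_width: 0.0436
gripper_force: 26.4
x 0.0880 y 0.0724 z 0.0068 spin 0.2 | now [ 0.5366 -0.2624  0.1168] yaw 165.2
x 0.1051 y 0.1785 z 0.0068 spin 0.2 | now [ 0.5366 -0.2624  0.1168] yaw 165.2
```

```bash
python3 -m jog '[{"grip":0.03,"x":0.03,"y":0.02,"z":0.007,"spin":0},{"grip":0.03,"x":0.059,"y":0.045,"z":0.007,"spin":0},{"grip":0.03,"x":0.088,"y":0.072,"z":0.007,"spin":0},{"grip":0.03,"x":0.096,"y":0.108,"z":0.007,"spin":0},{"grip":0.03,"x":0.102,"y":0.145,"z":0.007,"spin":0}]'
python3 -m jog '[{"grip":0.03,"x":0.002,"y":0.015,"z":0,"spin":0},{"grip":0.03,"x":0.002,"y":0.02,"z":0,"spin":0},{"grip":0.03,"x":0.002,"y":0.02,"z":0,"spin":0},{"grip":0.03,"x":0.002,"y":0.02,"z":0,"spin":0}]'
python3 - <<'E'
from h import *
go(.4805,-.063,.11,165)
info=viewer.camera_info("wrist");im=viewer.get_image("wrist");cv2.imwrite("pics/w3.png",im)
print(proj((.481,-.063,.032),0,info),proj((.525,-.0745,.036),0,info))
E
```

```text
t: 4.58
ee_pos: [0.4713, -0.0936, 0.1042]
eef_rot: [-3.142, -0.0, 2.882]
wrist_force: [1.8, 0.5, 0.3]
gripper_width: 0.0435
gripper_force: 26.4
t: 4.92
ee_pos: [0.4763, -0.0755, 0.1041]
eef_rot: [-3.141, 0.0, 2.884]
wrist_force: [-0.2, -0.1, 0.1]
gripper_width: 0.0435
gripper_force: 26.4
x -0.0009 y 0.0132 z -0.0059 spin 0.2 | now [ 0.4763 -0.0755  0.1041] yaw 165.2
[346.58911386 214.28051832] [346.0473041  280.37106275]
```

View pics/w3.png

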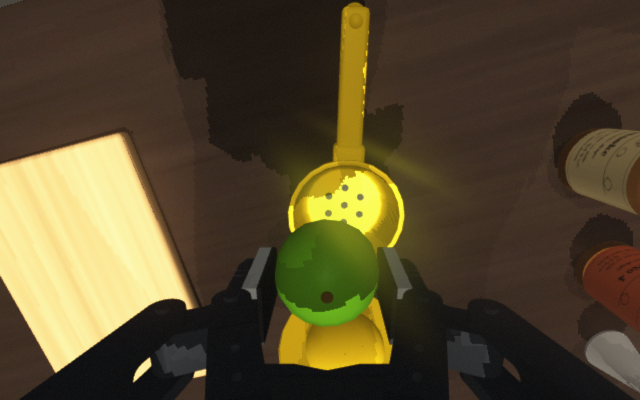

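The cup is centred at (346.5,215) and predicted at (346.6,214.3). The lime is held between the pads at (327,272). I'll shift, lower it to just over the rim and release.

```bash
python3 -m jog '[{"grip":0.03,"x":-0.001,"y":0.013,"z":0,"spin":0},{"grip":0.03,"x":-0.001,"y":0.013,"z":0.03,"spin":0},{"grip":0.03,"x":-0.001,"y":0.013,"z":0.058,"spin":0},{"grip":0.03,"x":-0.001,"y":0.013,"z":0.066,"spin":0},{"grip":0.03,"x":-0.001,"y":0.013,"z":0.066,"spin":0}]'
python3 - <<'E'
from h import *
go(.4805,-.063,.0365,165)
info=viewer.camera_info("wrist")
E
```

```text
t: 5.38
ee_pos: [0.4791, -0.0632, 0.0367]
eef_rot: [3.142, -0.004, 2.882]
wrist_force: [-0.6, -0.0, -0.7]
gripper_width: 0.0438
gripper_force: 26.4
x -0.0013 y 0.0006 z 0.0002 spin 0.1 | now [ 0.4791 -0.0632  0.0367] yaw 165.1
```

```bash
python3 -m jog '[{"grip":0.03,"x":-0.001,"y":0.0,"z":0,"spin":0},{"grip":0.03,"x":-0.001,"y":0,"z":0,"spin":0},{"grip":0.075,"x":-0.001,"y":0,"z":0,"spin":0},{"grip":0.075,"x":-0.001,"y":0,"z":0,"spin":0},{"grip":0.075,"x":-0.001,"y":0,"z":0,"spin":0}]'
python3 -m jog '[{"grip":0.075,"x":0,"y":0.0,"z":0,"spin":0},{"grip":0.075,"x":0,"y":0,"z":-0.03,"spin":0},{"grip":0.075,"x":0,"y":0,"z":-0.07,"spin":0},{"grip":0.075,"x":0.03,"y":0,"z":-0.1,"spin":0},{"grip":0.075,"x":0.06,"y":0,"z":-0.12,"spin":0}]'
python3 -m jog '[{"grip":0,"x":0.02,"y":0.0,"z":-0.04,"spin":0},{"grip":0,"x":0.02,"y":0,"z":-0.07,"spin":0},{"grip":0,"x":0.02,"y":0,"z":-0.07,"spin":0}]'
python3 - <<'E'
from h import *
go(.64,-.17,.24,165)
info=viewer.camera_info("wrist");im=viewer.get_image("wrist");cv2.imwrite("pics/w4.png",im)
print(proj((.481,-.063,.032),0,info))
E
```

```text
t: 5.8
ee_pos: [0.4818, -0.0631, 0.039]
eef_rot: [-3.142, 0.001, 2.883]
wrist_force: [-0.3, -0.3, -0.1]
gripper_width: 0.075
gripper_force: 0.0
t: 6.22
ee_pos: [0.424, -0.0479, 0.1607]
eef_rot: [-3.141, 0.003, 2.883]
wrist_force: [0.1, -0.1, 1.0]
gripper_width: 0.0747
gripper_force: 0.0
t: 6.47
ee_pos: [0.4048, -0.0427, 0.2338]
eef_rot: [-3.141, 0.008, 2.884]
wrist_force: [0.4, -0.1, 0.2]
gripper_width: 0.04
gripper_force: 0.0
x -0.2599 y -0.0631 z -0.0062 spin 0.2 | now [ 0.4048 -0.0427  0.2338] yaw 165.2
[326.12723157 242.74542663]
```

View pics/w4.png

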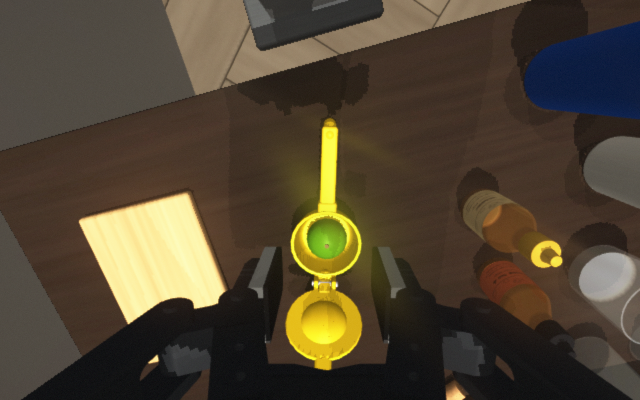

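The lime is seated dome up in the cup at (327,240), as predicted. Next I go over the arm with shut fingers to its outer side.

```bash
python3 -m jog '[{"grip":0,"x":0,"y":0.0,"z":-0.015,"spin":0},{"grip":0,"x":-0.04,"y":0,"z":-0.02,"spin":0},{"grip":0,"x":-0.08,"y":0,"z":-0.02,"spin":0},{"grip":0,"x":-0.12,"y":0,"z":-0.02,"spin":0},{"grip":0,"x":-0.16,"y":0,"z":-0.02,"spin":0}]'
python3 -m jog '[{"grip":0,"x":-0.04,"y":0,"z":0,"spin":0},{"grip":0,"x":-0.08,"y":0,"z":0,"spin":0},{"grip":0,"x":-0.108,"y":0,"z":0,"spin":0},{"grip":0,"x":-0.108,"y":0,"z":0,"spin":0},{"grip":0,"x":-0.108,"y":0,"z":0,"spin":0}]'
python3 - <<'E'
from h import *
go(.6645,-.112,.16,165)
im=viewer.get_image("scene");cv2.imwrite("pics/s5.png",cv2.resize(im[100:340,220:560],None,fx=2.3,fy=2.3))
E
```

```text
t: 6.93
ee_pos: [0.5603, -0.0837, 0.2474]
eef_rot: [-3.142, -0.001, 2.883]
wrist_force: [0.6, -0.3, 0.2]
gripper_width: 0.0003
gripper_force: 0.0
t: 7.35
ee_pos: [0.6639, -0.1112, 0.2458]
eef_rot: [3.141, -0.003, 2.883]
wrist_force: [0.5, -0.5, 0.4]
gripper_width: 0.0001
gripper_force: 0.0
x -0.0008 y -0.0006 z 0.0858 spin 0.2 | now [ 0.6639 -0.1112  0.2458] yaw 165.2
```

View pics/s5.png

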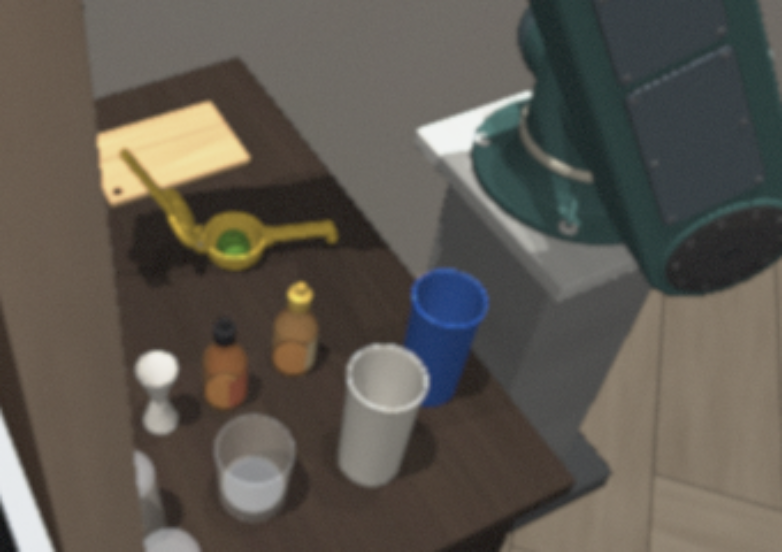

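The scene crop shows everything standing, with the lime in the cup (232,242) and the arm leaning back; the gripper is hidden behind the post. Lowering behind the arm and pushing it over.

```bash
python3 -m jog '[{"grip":0,"x":0,"y":0.0,"z":0.03,"spin":0},{"grip":0,"x":0,"y":0,"z":0.06,"spin":0},{"grip":0,"x":0,"y":0,"z":0.086,"spin":0},{"grip":0,"x":0,"y":0,"z":0.086,"spin":0}]'
python3 -m jog '[{"grip":0,"x":0.012,"y":0.0,"z":0,"spin":0},{"grip":0,"x":0.024,"y":0,"z":0,"spin":0},{"grip":0,"x":0.036,"y":0,"z":0,"spin":0},{"grip":0,"x":0.048,"y":0,"z":0,"spin":0},{"grip":0,"x":0.06,"y":0,"z":0,"spin":0}]'
python3 -m jog '[{"grip":0,"x":0.012,"y":0.0,"z":0,"spin":0},{"grip":0,"x":0.024,"y":0,"z":0,"spin":0},{"grip":0,"x":0.036,"y":0,"z":0,"spin":0},{"grip":0,"x":0.048,"y":0,"z":0,"spin":0},{"grip":0,"x":0.06,"y":0,"z":0,"spin":0}]'
python3 - <<'E'
from h import *
go(.481,-.063,.16,165)
E
```

```text
t: 7.73
ee_pos: [0.6599, -0.1099, 0.1581]
eef_rot: [3.141, -0.007, 2.883]
wrist_force: [-1.6, 1.1, -0.2]
gripper_width: 0.0003
gripper_force: 0.0
t: 8.15
ee_pos: [0.6044, -0.0954, 0.1644]
eef_rot: [-3.142, 0.002, 2.883]
wrist_force: [1.1, -0.2, 0.6]
gripper_width: -0.0001
gripper_force: 0.4
t: 8.57
ee_pos: [0.5469, -0.0802, 0.1651]
eef_rot: [-3.141, 0.004, 2.883]
wrist_force: [0.6, -0.1, -1.2]
gripper_width: -0.0
gripper_force: 0.0
x 0.0681 y -0.0002 z 0.0051 spin 0.2 | now [ 0.5469 -0.0802  0.1651] yaw 165.2
```

```bash
python3 -m jog '[{"grip":0,"x":0.012,"y":0.0,"z":0,"spin":0},{"grip":0,"x":0.024,"y":0,"z":0,"spin":0},{"grip":0,"x":0.036,"y":0,"z":0,"spin":0},{"grip":0,"x":0.048,"y":0,"z":0,"spin":0},{"grip":0,"x":0.06,"y":0,"z":0.005,"spin":0}]'
python3 -m jog '[{"grip":0,"x":0.012,"y":0.0,"z":0,"spin":0},{"grip":0,"x":0.024,"y":0,"z":0,"spin":0},{"grip":0,"x":0.036,"y":0,"z":0,"spin":0},{"grip":0,"x":0.048,"y":0,"z":0,"spin":0},{"grip":0,"x":0.06,"y":0,"z":0.0,"spin":0}]'
python3 -m jog '[{"grip":0,"x":0.02,"y":0.0,"z":0,"spin":0},{"grip":0,"x":0.02,"y":0,"z":-0.02,"spin":0},{"grip":0,"x":0.02,"y":0,"z":-0.04,"spin":0},{"grip":0,"x":0.02,"y":0,"z":-0.06,"spin":0}]'
python3 - <<'E'
from h import *
go(.412,-.0445,.16,165)
info=viewer.camera_info("wrist");im=viewer.get_image("wrist");cv2.imwrite("pics/w6.png",im)
print(proj((.481,-.063,.032),0,info),proj((.411,-.044,.053),0,info))
E
```

```text
t: 8.98
ee_pos: [0.4887, -0.0648, 0.1597]
eef_rot: [-3.141, 0.003, 2.883]
wrist_force: [0.1, 0.5, 0.9]
gripper_width: -0.0
gripper_force: 0.2
t: 9.4
ee_pos: [0.4303, -0.0494, 0.1588]
eef_rot: [-3.141, 0.002, 2.883]
wrist_force: [1.2, 0.1, -0.1]
gripper_width: -0.0003
gripper_force: 0.0
t: 9.73
ee_pos: [0.4107, -0.0442, 0.2192]
eef_rot: [-3.142, 0.001, 2.883]
wrist_force: [0.4, 0.2, -0.2]
gripper_width: -0.0002
gripper_force: 0.0
x -0.0014 y 0.0000 z 0.0592 spin 0.2 | now [ 0.4107 -0.0442  0.2192] yaw 165.2
[326.02727669 244.42888783] [326.43605682 179.61449724]
```

View pics/w6.png

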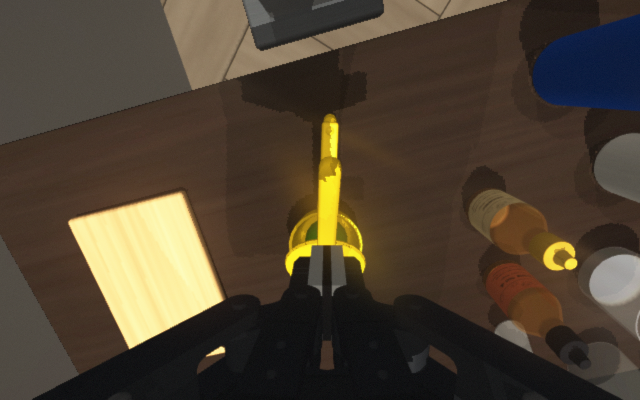

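The squeezer has not shut: the arm tip is at (330,165), with the disc raised over the cup. Working out the arm angle.

```bash
python3 - <<'E'
from h import *
info=viewer.camera_info("wrist");u=np.array([.966,-.259,0]);c=np.array([.481,-.063,0])
for t in np.arange(.1,1.7,.1):
    P=c+u*(.044-.175*np.cos(t)+.004*np.sin(t))+np.array([0,0,.036+.175*np.sin(t)+.004*np.cos(t)]);print(round(t,1),P.round(3),proj(P,0,info).round(0))
E
```

```text
0.1 [ 0.356 -0.029  0.057] [326. 112.]
0.2 [ 0.359 -0.03   0.075] [326. 117.]
0.3 [ 0.363 -0.031  0.092] [326. 124.]
0.4 [ 0.369 -0.033  0.108] [326. 135.]
0.5 [ 0.377 -0.035  0.123] [326. 149.]
0.6 [ 0.386 -0.038  0.138] [326. 167.]
0.7 [ 0.397 -0.04   0.152] [326. 188.]
0.8 [ 0.408 -0.044  0.164] [326. 213.]
0.9 [ 0.421 -0.047  0.176] [326. 241.]
1.0 [ 0.435 -0.051  0.185] [326. 271.]
1.1 [ 0.45  -0.055  0.194] [326. 303.]
1.2 [ 0.466 -0.059  0.201] [326. 336.]
1.3 [ 0.482 -0.063  0.206] [326. 368.]
1.4 [ 0.499 -0.068  0.209] [326. 397.]
1.5 [ 0.515 -0.072  0.211] [326. 424.]
1.6 [ 0.532 -0.077  0.211] [325. 448.]
```

```bash
python3 -m jog '[{"grip":0,"x":0.01,"y":0.0,"z":0,"spin":0},{"grip":0,"x":0.01,"y":0,"z":0.03,"spin":0},{"grip":0,"x":0.01,"y":0,"z":0.06,"spin":0},{"grip":0,"x":0.01,"y":0,"z":0.09,"spin":0},{"grip":0,"x":0.01,"y":0,"z":0.12,"spin":0}]'
python3 -m jog '[{"grip":0,"x":0,"y":0.0,"z":0.015,"spin":0},{"grip":0,"x":0,"y":0,"z":0.02,"spin":0},{"grip":0,"x":0,"y":0,"z":0.025,"spin":0},{"grip":0,"x":0,"y":0,"z":0.025,"spin":0}]'
python3 - <<'E'
from h import *
info=viewer.camera_info("wrist");u=np.array([.966,-.259,0]);c=np.array([.481,-.063,0])
for t in (0,.05,.1,.15,.2,.3):
    r=.128; print(t,"outer face z at s=-.084:",round(.036+r*np.tan(t)+.009/np.cos(t),4))
go(.40,-.0413,.06,165)
E
```

```text
t: 10.2
ee_pos: [0.4007, -0.0416, 0.0963]
eef_rot: [-3.142, 0.001, 2.883]
wrist_force: [-0.7, -0.3, -1.4]
gripper_width: 0.0002
gripper_force: 0.0
t: 10.53
ee_pos: [0.4017, -0.0419, 0.0724]
eef_rot: [-3.142, -0.0, 2.883]
wrist_force: [0.5, -0.1, 1.0]
gripper_width: -0.0
gripper_force: 0.0
0 outer face z at s=-.084: 0.045
0.05 outer face z at s=-.084: 0.0514
0.1 outer face z at s=-.084: 0.0579
0.15 outer face z at s=-.084: 0.0644
0.2 outer face z at s=-.084: 0.0711
0.3 outer face z at s=-.084: 0.085
x 0.0018 y 0.0001 z 0.0124 spin 0.2 | now [ 0.4017 -0.0419  0.0724] yaw 165.2
```

```bash
python3 -m jog '[{"grip":0,"x":0,"y":0.0,"z":0.005,"spin":0},{"grip":0,"x":0,"y":0,"z":0.01,"spin":0},{"grip":0,"x":0,"y":0,"z":0.014,"spin":0},{"grip":0,"x":0,"y":0,"z":0.014,"spin":0},{"grip":0,"x":0,"y":0,"z":0.014,"spin":0}]'
```

```text
t: 10.95
ee_pos: [0.402, -0.042, 0.0582]
eef_rot: [-3.142, -0.0, 2.883]
wrist_force: [0.0, 1.2, -0.3]
gripper_width: 0.0003
gripper_force: 0.0
```

```bash
python3 -m jog '[{"grip":0.06,"x":0,"y":0.0,"z":-0.04,"spin":0},{"grip":0.06,"x":0.0,"y":0,"z":-0.08,"spin":0},{"grip":0.06,"x":0.0,"y":0,"z":-0.1,"spin":0},{"grip":0.06,"x":0,"y":0,"z":-0.1,"spin":0},{"grip":0.06,"x":0,"y":0,"z":-0.1,"spin":0}]'
python3 - <<'E'
from h import *
info=viewer.camera_info("wrist");im=viewer.get_image("wrist");cv2.imwrite("pics/w7.png",im)
u=np.array([.966,-.259,0]);c=np.array([.481,-.063,0])
print(proj((.481,-.063,.045),0,info),proj(c-u*.12+[0,0,.055],0,info))
go(.411,-.0442,.015,165)
b=max(comps(im,(20,120,60),(34,255,255),200),key=lambda q:q[0][4])[2]
for r in range(80,300,10):
    q=np.flatnonzero(b[r]); 
    if len(q):print(r,q[0],q[-1],end=' | ')
E
```

```text
t: 11.37
ee_pos: [0.4028, -0.0422, 0.1593]
eef_rot: [-3.141, 0.003, 2.883]
wrist_force: [1.0, -0.0, -0.3]
gripper_width: 0.0589
gripper_force: 0.0
[326.04031384 288.87952521] [326.425754   144.61907718]
x -0.0092 y 0.0002 z 0.1433 spin 0.2 | now [ 0.4021 -0.042   0.1583] yaw 165.2
130 324 337 | 140 320 363 | 150 293 342 | 160 285 343 | 170 282 348 | 180 282 356 | 190 282 360 | 200 288 373 | 210 292 379 | 220 292 383 | 230 300 390 | 240 302 396 | 250 294 398 | 260 288 398 | 270 283 403 | 280 280 406 | 290 279 407 |
```

View pics/w7.png

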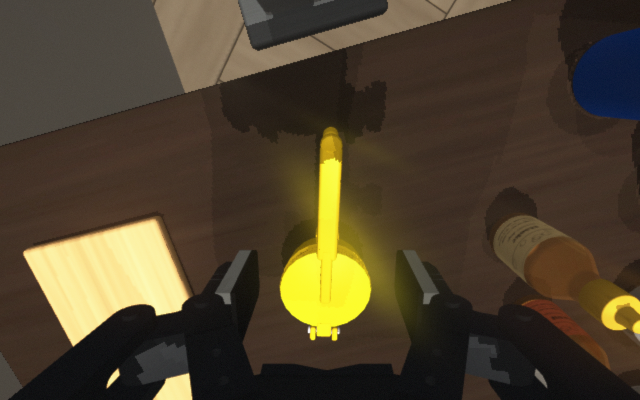

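The squeezer is shut, with its disc at (325,287) and handle tip at (331,130). Its yaw is about -17°. Going to the grip point.

```bash
python3 -c "
from h import *;go(.412,-.0418,.015,163)"
python3 -m jog '[{"grip":0.06,"x":-0.01,"y":0.002,"z":0.035,"spin":2},{"grip":0.06,"x":-0.01,"y":0.002,"z":0.07,"spin":2},{"grip":0.06,"x":-0.01,"y":0.002,"z":0.1,"spin":2},{"grip":0.06,"x":-0.01,"y":0.002,"z":0.12,"spin":2},{"grip":0.06,"x":-0.01,"y":0.002,"z":0.125,"spin":2}]'
python3 -c "
from h import *;go(.412,-.0418,.015,163)"
```

```text
x -0.0095 y 0.0027 z 0.1433 spin 2.2 | now [ 0.4021 -0.042   0.1583] yaw 165.2
t: 11.83
ee_pos: [0.4096, -0.0418, 0.0299]
eef_rot: [3.142, -0.006, 2.848]
wrist_force: [-2.0, 0.0, 0.3]
gripper_width: 0.0605
gripper_force: 0.0
x -0.0023 y 0.0007 z 0.0149 spin 0.2 | now [ 0.4096 -0.0418  0.0299] yaw 163.2
```

```bash
python3 -m jog '[{"grip":0.06,"x":-0.001,"y":0.0005,"z":0.01,"spin":0},{"grip":0.06,"x":-0.001,"y":0.0005,"z":0.012,"spin":0},{"grip":0.06,"x":-0.001,"y":0.0005,"z":0.012,"spin":0}]'
python3 -m jog '[{"grip":0.005,"x":0,"y":0,"z":0,"spin":0},{"grip":0.005,"x":0,"y":0,"z":0,"spin":0},{"grip":0.005,"x":0,"y":0,"z":0,"spin":0},{"grip":0.005,"x":0,"y":0,"z":0,"spin":0},{"grip":0.005,"x":0,"y":0,"z":0,"spin":0}]' 110
python3 -m jog '[{"grip":0.005,"x":0,"y":0,"z":0,"spin":0},{"grip":0.005,"x":0,"y":0,"z":0,"spin":0},{"grip":0.005,"x":0,"y":0,"z":0,"spin":0},{"grip":0.005,"x":0,"y":0,"z":0,"spin":0},{"grip":0.005,"x":0,"y":0,"z":0,"spin":0}]'
```

```text
t: 12.08
ee_pos: [0.413, -0.0423, 0.0212]
eef_rot: [-3.142, -0.001, 2.848]
wrist_force: [0.2, -0.1, -0.7]
gripper_width: 0.06
gripper_force: 0.0
t: 12.5
ee_pos: [0.4135, -0.0428, 0.0218]
eef_rot: [-3.141, 0.001, 2.848]
wrist_force: [-1.5, -2.2, 8.2]
gripper_width: 0.0144
gripper_force: 107.0
t: 12.92
ee_pos: [0.4135, -0.0428, 0.0218]
eef_rot: [-3.141, 0.001, 2.848]
wrist_force: [-3.1, -2.3, 7.8]
gripper_width: 0.0142
gripper_force: 107.0
```

```bash
python3 -m jog '[{"grip":0.005,"x":0,"y":0,"z":-0.005,"spin":0},{"grip":0.005,"x":0,"y":0,"z":-0.015,"spin":0},{"grip":0.005,"x":0,"y":0,"z":-0.03,"spin":0},{"grip":0.005,"x":0,"y":0,"z":-0.048,"spin":0},{"grip":0.005,"x":0,"y":0,"z":-0.068,"spin":0}]'
python3 -m jog '[{"grip":0.005,"x":0,"y":0,"z":-0.02,"spin":0},{"grip":0.005,"x":0,"y":0,"z":-0.04,"spin":0},{"grip":0.005,"x":0,"y":0,"z":-0.06,"spin":0},{"grip":0.005,"x":0,"y":0,"z":-0.08,"spin":0},{"grip":0.005,"x":0,"y":0,"z":-0.1,"spin":0}]'
python3 -m jog '[{"grip":0.005,"x":0,"y":0,"z":-0.015,"spin":0},{"grip":0.005,"x":0,"y":0,"z":-0.025,"spin":0},{"grip":0.005,"x":0,"y":0,"z":-0.03,"spin":0},{"grip":0.005,"x":0,"y":0,"z":-0.03,"spin":0},{"grip":0.005,"x":0,"y":0,"z":-0.03,"spin":0}]'
python3 - <<'E'
from h import *
o=status.get_obs();print({k:np.round(o[k],3) for k in("ee_pos","eef_rot","moment","wrist_force","gripper_width")})
info=viewer.camera_info("wrist");im=viewer.get_image("wrist");cv2.imwrite("pics/w8.png",im)
cv2.imwrite("pics/t8.png",viewer.get_image("top"));s=viewer.get_image("scene");cv2.imwrite("pics/s8.png",cv2.resize(s[100:340,220:560],None,fx=2.3,fy=2.3))
yw=o["eef_rot"][2]-np.pi;u=np.array([np.cos(yw),np.sin(yw),0]);c=o["ee_pos"]+u*.0715;c[2]-=.0218;print("drain",c,proj(c+[0,0,.045],0,info),proj(c-u*.12+[0,0,.055],0,info))
for s_,cc,m in comps(im,(20,120,60),(34,255,255),300):print(s_,cc)
a=np.vstack([im[100:400],np.zeros((4,640,3),np.uint8)]);b=cv2.resize(s[120:320,240:540],(640,427))
cv2.imwrite("pics/j8.png",cv2.resize(np.vstack([a,b]),None,fx=.8,fy=.8))
E
```

```text
t: 13.33
ee_pos: [0.4125, -0.0421, 0.0898]
eef_rot: [3.141, -0.002, 2.848]
wrist_force: [1.0, -0.3, -5.2]
gripper_width: 0.014
gripper_force: 107.2
t: 13.75
ee_pos: [0.4126, -0.0421, 0.1904]
eef_rot: [3.141, -0.001, 2.848]
wrist_force: [0.3, -0.2, -5.5]
gripper_width: 0.0147
gripper_force: 107.2
t: 14.17
ee_pos: [0.413, -0.0423, 0.2189]
eef_rot: [3.142, -0.001, 2.848]
wrist_force: [1.2, 0.2, -6.0]
gripper_width: 0.0141
gripper_force: 107.3
{'ee_pos': array([ 0.413, -0.042,  0.219]), 'eef_rot': array([ 3.142e+00, -1.000e-03,  2.848e+00]), 'moment': array([ 0.09 ,  0.202, -0.001]), 'wrist_force': array([ 1.168,  0.248, -6.046]), 'gripper_width': np.float64(0.014)}
drain [ 0.48144174 -0.06294426  0.19708672] [325.85066411 433.99565789] [325.22879752 171.27160267]
[299, 127, 56, 244, 10759] [326.8, 249.8]
[542, 224, 37, 38, 887] [559.5, 245.1]
```

View pics/j8.png

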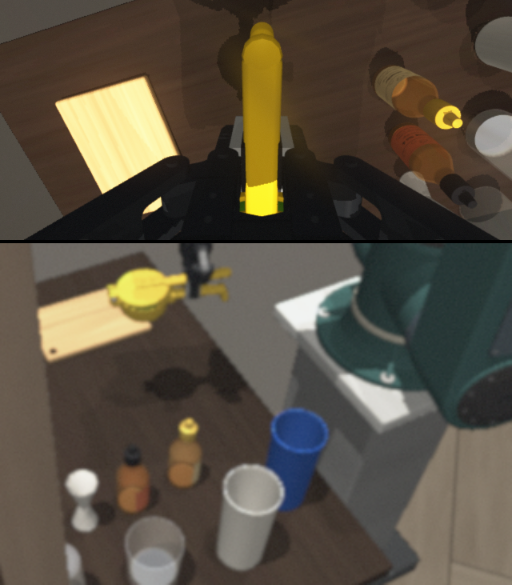

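Squeezer held shut and level, lifted (scene crop). The tin rim, bottles and glass are untouched. Cross-checking the tin from the scene view, then moving over.

```bash
python3 -c "
from h import *
print(onz((388.3,265.7),'scene',.156),onz((220.2,216.9),'top',.156));t=(.483,.255)
yw=status.get_obs()['eef_rot'][2]-np.pi
print('tcp target',t[0]-.0715*np.cos(yw),t[1]-.0715*np.sin(yw));go(t[0]-.0715*np.cos(yw),t[1]-.0715*np.sin(yw),.219)"
```

```text
[0.48765861 0.26166094 0.156     ] [0.48370546 0.25426233 0.156     ]
tcp target 0.414550800187284 0.2756629389245307
x 0.0903 y 0.3048 z -0.0004 spin 0.0 | now [ 0.4129 -0.0423  0.2186] yaw 163.2
```

```bash
python3 -m jog '[{"grip":0.005,"x":0.001,"y":0.005,"z":0,"spin":0},{"grip":0.005,"x":0.004,"y":0.015,"z":0,"spin":0},{"grip":0.005,"x":0.009,"y":0.030,"z":0,"spin":0},{"grip":0.005,"x":0.014,"y":0.048,"z":0,"spin":0},{"grip":0.005,"x":0.020,"y":0.068,"z":0,"spin":0}]' >/dev/null
python3 -m jog '[{"grip":0.005,"x":0.006,"y":0.02,"z":0,"spin":0},{"grip":0.005,"x":0.012,"y":0.04,"z":0,"spin":0},{"grip":0.005,"x":0.018,"y":0.06,"z":0,"spin":0},{"grip":0.005,"x":0.024,"y":0.08,"z":0,"spin":0},{"grip":0.005,"x":0.03,"y":0.1,"z":0,"spin":0}]' >/dev/null
python3 -m jog '[{"grip":0.005,"x":0.006,"y":0.02,"z":0,"spin":0},{"grip":0.005,"x":0.012,"y":0.04,"z":0,"spin":0},{"grip":0.005,"x":0.018,"y":0.06,"z":0,"spin":0},{"grip":0.005,"x":0.023,"y":0.077,"z":0,"spin":0},{"grip":0.005,"x":0.027,"y":0.09,"z":0,"spin":0}]' 
python3 -m jog '[{"grip":0.005,"x":0.003,"y":0.01,"z":0,"spin":0},{"grip":0.005,"x":0.006,"y":0.02,"z":0,"spin":0},{"grip":0.005,"x":0.009,"y":0.03,"z":0,"spin":0},{"grip":0.005,"x":0.009,"y":0.03,"z":0,"spin":0},{"grip":0.005,"x":0.009,"y":0.03,"z":0,"spin":0}]' 
python3 - <<'E'
from h import *
go(.416,.2775,.198)
for n in("top","scene"):
    im=viewer.get_image(n);cv2.imwrite(f"pics/{n}9.png",im)
    if n=="top":a=cv2.resize(im[150:280,180:310],(570,570),interpolation=cv2.INTER_CUBIC)
    else:b=cv2.resize(im[200:330,330:460],(570,570),interpolation=cv2.INTER_CUBIC)
cv2.imwrite("pics/j9.png",cv2.resize(np.hstack([a,b]),(800,400)))
E
```

```text
t: 15.57
ee_pos: [0.4134, 0.2291, 0.219]
eef_rot: [3.141, -0.001, 2.85]
wrist_force: [0.1, 0.1, -5.1]
gripper_width: 0.0144
gripper_force: 107.5
t: 15.98
ee_pos: [0.4141, 0.2584, 0.2192]
eef_rot: [-3.141, -0.0, 2.849]
wrist_force: [-0.4, -0.7, -4.5]
gripper_width: 0.0147
gripper_force: 107.6
x 0.0037 y 0.0188 z 0.0212 spin 0.0 | now [0.4141 0.2584 0.2192] yaw 163.2
```

View pics/j9.png

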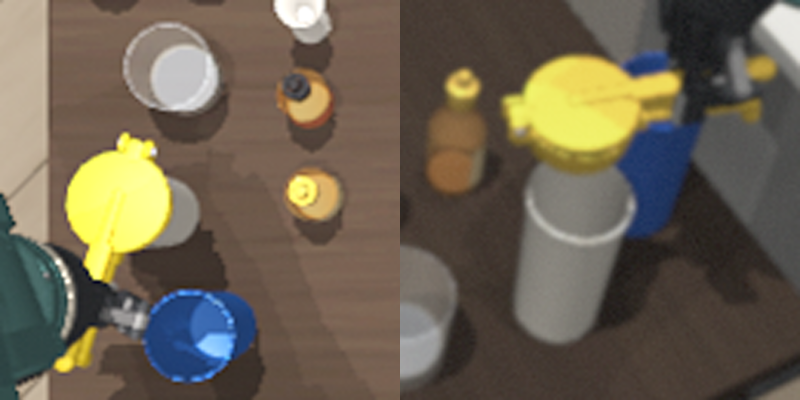

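The squeezer is over the tin: the disc is at (118,202) in the top panel and the tin rim at (580,202) in the scene panel. Comparing disc and rim in each camera.

```bash
python3 -c "
from h import *
o=status.get_obs();yw=o['eef_rot'][2]-np.pi;print('drain kin',o['ee_pos'][0]+.0715*np.cos(yw),o['ee_pos'][1]+.0715*np.sin(yw))
for z in(.235,.242):print(onz((218.4,215.7),'top',z),onz((388.8,233.5),'scene',z))
im=cv2.imread('pics/top0.png');g=cv2.cvtColor(im,cv2.COLOR_BGR2HSV)
m=cv2.inRange(g[195:240,200:245],(0,0,130),(180,60,255));p=np.argwhere(m>0);print(p.min(0)+[195,200],p.max(0)+[195,200])
d=comps(cv2.imread('pics/top9.png'),(22,150,80),(32,255,255),100)
for s,c,_ in d:print(s,c)"
```

```text
drain kin 0.4826317074188734 0.23714072794243812
[0.48303454 0.2376475  0.235     ] [0.48215783 0.23598688 0.235     ]
[0.4826991  0.23577232 0.242     ] [0.48590204 0.24020404 0.242     ]
[202 205] [231 243]
[407, 117, 22, 25, 201] [416.3, 132.3]
[201, 193, 24, 48, 257] [208.9, 216.3]
[212, 210, 24, 32, 118] [221.4, 229.0]
[198, 256, 14, 15, 101] [204.9, 264.0]
```

```bash
python3 -c "
from h import *;go(.4165,.2783,.1945)"
python3 -m jog '[{"grip":0.005,"x":0.001,"y":0.007,"z":0,"spin":0},{"grip":0.005,"x":0.0025,"y":0.014,"z":0,"spin":0},{"grip":0.005,"x":0.0035,"y":0.019,"z":0,"spin":0},{"grip":0.005,"x":0.0035,"y":0.019,"z":0.005,"spin":0},{"grip":0.005,"x":0.0035,"y":0.019,"z":0.012,"spin":0}]' 
python3 -m jog '[{"grip":0.005,"x":0,"y":0,"z":0.006,"spin":0},{"grip":0.005,"x":0,"y":0,"z":0.01,"spin":0},{"grip":0.005,"x":0,"y":0,"z":0.012,"spin":0},{"grip":0.005,"x":0,"y":0,"z":0.012,"spin":0},{"grip":0.005,"x":0,"y":0,"z":0.012,"spin":0}]' 
python3 - <<'E'
from h import *
go(.4165,.2783,.1945)
im=viewer.get_image("scene");cv2.imwrite("pics/sA.png",cv2.resize(im[200:330,330:460],(600,600),interpolation=cv2.INTER_CUBIC))
E
```

```text
x 0.0037 y 0.0203 z 0.0247 spin 0.0 | now [0.4142 0.2578 0.2192] yaw 163.2
t: 16.5
ee_pos: [0.4166, 0.2778, 0.207]
eef_rot: [3.141, 0.001, 2.849]
wrist_force: [0.1, -0.8, -5.4]
gripper_width: 0.0145
gripper_force: 107.7
t: 16.92
ee_pos: [0.4164, 0.2772, 0.1953]
eef_rot: [-3.142, 0.0, 2.848]
wrist_force: [-0.4, -1.1, -4.0]
gripper_width: 0.0146
gripper_force: 107.7
x 0.0002 y 0.0010 z 0.0008 spin 0.0 | now [0.4164 0.2772 0.1953] yaw 163.2
```

View pics/sA.png

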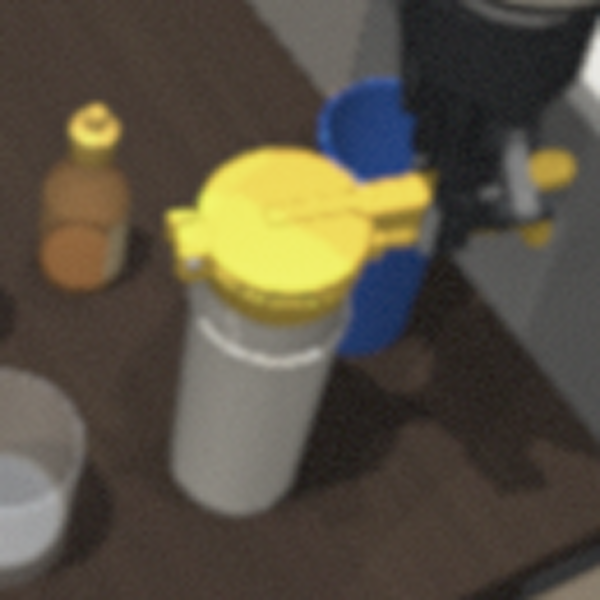

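```bash
python3 -c "
from h import *
for z in(.156,.172,.216):print(z,proj((.4848,.2565,z),'scene'))
print('rim seen',330+270.5*130/600,'disc seen',330+283*130/600,200+222*130/600)
im=cv2.imread('pics/scene0.png');g=im.min(2);r=g[230:300,360:412]
m=((r>110)*1);[print(y+230,np.flatnonzero(m[y])[[0,-1]]+360) for y in range(10,56,3) if m[y].any()]"
```

```text
0.156 [388.13717757 263.38455246]
0.172 [389.10719233 259.12864989]
0.216 [391.908744   246.83694924]
rim seen 388.60833333333335 disc seen 391.31666666666666 248.1
249 [383 390]
252 [376 397]
255 [373 401]
258 [371 403]
261 [371 405]
264 [371 406]
267 [371 406]
270 [372 405]
273 [374 403]
276 [373 401]
279 [373 397]
282 [372 389]
285 [372 388]
```

Rim seen at (388.5,264) against a prediction of (388.1,263.4), so the cup is centred with about a 16 mm gap. Settling, then handing in.

```bash
python3 -m jog '[{"grip":0.005,"x":0,"y":0,"z":0,"spin":0},{"grip":0.005,"x":0,"y":0,"z":0,"spin":0},{"grip":0.005,"x":0,"y":0,"z":0,"spin":0},{"grip":0.005,"x":0,"y":0,"z":0,"spin":0},{"grip":0.005,"x":0,"y":0,"z":0,"spin":0}]' 
python3 -c "
from rig import order;print(order.close_job())"
```

```text
t: 17.38
ee_pos: [0.4164, 0.2774, 0.1953]
eef_rot: [3.142, 0.0, 2.848]
wrist_force: [-0.3, 0.7, -5.7]
gripper_width: 0.0145
gripper_force: 107.7
the job is handed in; nothing more can be done
None
```

I handed in the job at 17.4 s (the verdict wasn't shown), with the squeezer shut on the lime and held level about 17 mm above the rim of the steel tin, centred to within a few millimetres; nothing was seen to be knocked or moved.

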